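# First in, first out: rotate screw boxes in a gravity lane at an assembly bench

### The arm

A 6-joint arm with a two-finger parallel gripper is mounted at the origin on the work surface. World frame = base frame: x ahead of the robot, y to its left, z up, the work surface at z = 0. Lengths are in mm, angles in rad, forces in N, time in s.
With the tool pointing down it reaches from about 350 to 975 mm from the base axis. Payload 7.1 kg.
Tool frame: the origin (TCP) lies between the finger pads; the fingertips stand 19 mm ahead of it and the grasp point (between the pads) is the TCP; z points along the fingers, y is the line along which they close (so a half turn about z gives the same grasp; the last joint's range is limited). The gripper opens to 88 mm and grips with 3 to 60 N. Pads are 20 mm wide; open, the fingers measure 115 mm over their backs; the gripper's body (75 mm by 178 mm) begins 61 mm behind the grasp point.
Start: joints at [-1.187, 0.423, 1.63, -0, 1.089, -0.019], TCP at [245.013, -574.955, 241.675] pointing down, gripper open.
Joint ranges: [-3, 3], [-0.9, 2.11], [0.09, 2.58], [-1.31, 4.45], [0.11, 2.69], [-2.54, 2.54]. Speed limits (rad/s): [2.39, 2.39, 3.01, 3.14, 3.14, 3.14].

### API

Orientations are given as a rotation vector (axis times angle).
In Python, from workcell import ctrl gives the robot as it stands.
- The arm moves only by the tool arm_command, never from a script. Its argument "series" is a list of rows, each an object with "linear": the shift along the tool's x, y, z in m, a list of three; "turn": the turn about the tool's z in rad. A call has 1 to 10 rows; each row shifts and turns the commanded pose from where the row before left it, along the tool's axes as they then stand; what a row does not reach is not made up. A row lasts 1/10 s, in which the tool goes at most 50 mm and 8.59 degrees, less where a joint would pass 70% of its speed; a pose out of reach is approached as far as the arm can. A call with a gripper value outside its range is refused whole. "jaw" is the opening, from -1 (shut) to 1 (fully open), set as the call begins (left out, the last holds). The fingers move at their own pace and stop on an object; the grip force is fixed at half the most. Time passes only in rows, so rows that do not move let the fingers close. It gives the time, the measured TCP pose, the force, the opening and the grip force at its end, in the units of the state.
- ctrl.get_obs(): the state, without advancing time (a new reading comes with each control period).
- ctrl.get_image(name): name is "side" or "top"; returns a dict with "frame" (420x560x3 uint8, blue, green, red), "fx", "fy", "cx", "cy" (pixels), "rvec" (rotation vector, rad) and "tvec" (3), from world to camera coordinates, as OpenCV has them. Camera axes: x right, y down, z forward; pixel columns grow to the right and rows downward; lengths in mm; the calibration is good to about 2 mm. A picture is of the moment at which its call begins. There is no depth.
- ctrl.close_job(): hands the job in; it is judged then, once.
The state is a dict: "t": time; "qpos": joint angles; "qvel": joint speeds; "joint_torque": joint torques, N m; "ee_pos": TCP position; "orientation": TCP orientation; "ft_force": force on the tool from outside, world axes, zero at the start; "moment": the same for the moment, N m; "width": finger opening in mm; "grasp_force": force on a finger pad.
Only numpy, scipy, OpenCV 4.12 (cv2) and the standard library are available. Lean on these libraries where they do the work, as an engineer would, in place of code of your own. Each camera call takes 0.05 s, during which the arm holds its last target. There are 200 camera calls.

### The job

Take the oldest blue screw box, the one at the low front end of the sloped roller lane against the yellow stop, and stand it flat in the white work tray; the box behind it rolls forward by itself. Then load the new blue screw box from the bench into the high back end of the lane, lengthwise between the rails, so that it runs down and rests on the rollers behind the box still there. Keep both boxes upright.

Things in the scene. Friction and masses are not known exactly. Their poses are not given: they have to be found in the camera images.
- old_mid (a point): Centre (half-way up) of the oldest box: blue, clear lid, 60 mm long (x), 46 mm wide (y), 60 mm high (z), about 0.2 kg. It stands in the lane against the yellow stop, its length along the lane, tilted with it. Grasp across its 46 mm width, at or up to 10 mm above its centre, to clear the rails.
- new_mid (a point): Centre (half-way up) of the new box, the same kind and size (x 60 mm long, y 46 mm wide, z up 60 mm), standing upright on the bench at any yaw up to 0.6 rad. It is the only blue box outside the lane; an orange and a black box of the same shape near it hold other screws and are not wanted.
- bed: Fixed roller bed, 240 mm long, sloped 12 deg. Origin: on the rollers, mid-lane, at the yellow stop's inner face; x up the slope, y across, z square to the rollers. Rails 8 mm high, inner faces at y = +-27 mm, 4 mm thick; stop 22 mm high. Another blue box starts at x = 61 to 121 mm. Slippery: it slides to the stop in 1 s; a box set at x = 155 mm (clear of it) slides to 90 mm.
- tray: White plastic work tray, fixed on the bench, one open square pocket 110 x 110 mm inside, walls 5 mm thick and 16 mm high above the bench. Origin: centre of its underside at bench height; the inner floor is 5 mm above it; z up.
Mind the look-alikes: they are no part of the job. What is shaped like the part that bears old_mid but red is not meant.

How it is judged:
By the outcome, as a careful person would: the job done as asked, in the order asked, and still so for the second after the job is handed in, with the robot touching nothing.
It also fails if it takes over 61 s, if anything falls off the work surface, if the arm or the gripper's body presses on something with over 40 N, if the wrist force passes 120 N, or if a joint passes its speed limit or range.

## Working session

There is one attempt and no reset: what is moved stays moved. The work goes in short steps, Python scripts to look and compute and a tool call to move; the robot and the scene stay as the last step left them, time stands still between calls to the robot, and variables do not carry over. Pictures are saved under pics/ and viewed, at most 10 in all, crops included, and the job is handed in when it is done.

Besides the shell and the picture viewer there is one more tool, called after "Emit:" as a command line: name --argument value ..., lists and objects as JSON in quotes. arm_command: Moves the arm, as the interface text tells. Its arguments: {"type":"object","properties":{"series":{"type":"array"},"jaw":{"type":"number"}},"required":["series"]}

```bash
mkdir -p pics; ls; python3 - <<'E'
from workcell import ctrl
import cv2,pickle
d={}
for n in("side","top"):
    d[n]=ctrl.get_image(n); cv2.imwrite(f"pics/{n}0.png",d[n]["frame"])
    print({k:v for k,v in d[n].items() if k!="frame"})
pickle.dump(d,open("im0.pkl","wb"))
print(ctrl.get_obs())
E
```

```text
pics
{'fx': 488.6056595603823, 'fy': 488.6056595603823, 'cx': 277.7591904412441, 'cy': 205.81594720312108, 'rvec': array([ 0.62107796, -2.4548992 ,  1.36724227]), 'tvec': array([388.26506753, 178.43944753, 986.30738314])}
{'fx': 381.6780847825836, 'fy': 381.6780847825836, 'cx': 275.2514727177542, 'cy': 213.60315847380463, 'rvec': array([ 2.21800256, -1.99778691,  0.20723599]), 'tvec': array([-59.19021577, 477.61878975, 861.20878108])}
{'t': 0.1, 'qpos': array([-1.18700510e+00,  4.23738536e-01,  1.63062534e+00, -4.20862363e-05,
        1.08859143e+00, -1.90104736e-02]), 'qvel': array([ 8.61110971e-05, -3.79995824e-03,  2.42922023e-05,  1.03289958e-03,
        6.34294240e-04,  1.73960629e-04]), 'joint_torque': array([-4.49522804e-04, -5.45608377e+01, -2.74323660e+01,  6.44507795e-02,
        1.88191503e-02, -8.18074568e-06]), 'ee_pos': array([ 244.82512689, -574.52776906,  240.99095271]), 'orientation': array([-3.07678011e+00, -6.28214014e-01,  4.45625905e-04]), 'ft_force': array([ 0.24495525,  0.05082133, -0.31114802]), 'moment': array([ 0.00147299, -0.01609023, -0.001826  ]), 'grasp_force': 0.0, 'width': 88.01256638905063}
```

View pics/side0.png

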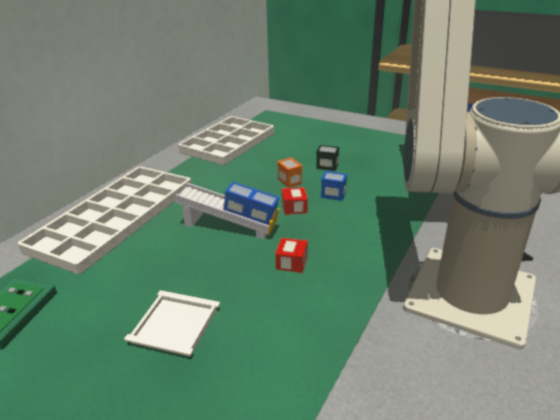

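View pics/top0.png

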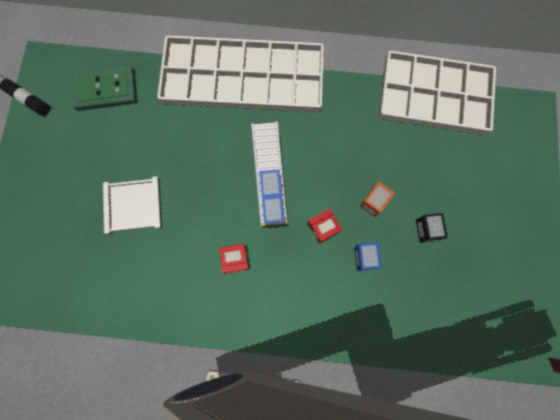

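The side view shows the lane's two blue boxes at about (238,198) and (264,205), the new blue box at (334,186) and the tray at (174,322). In the top view they are at (270,183) and (273,210), (369,256) and (132,205). The reds, orange and black are distractors.

```bash
cat > h.py <<'E'
import numpy as np,cv2
def cam(d):
    R=cv2.Rodrigues(d["rvec"])[0]; K=np.array([[d["fx"],0,d["cx"]],[0,d["fy"],d["cy"]],[0,0,1]]); return K,R,d["tvec"].ravel()
def ray(d,p):
    K,R,t=cam(d); return -R.T@t, R.T@np.linalg.solve(K,[p[0],p[1],1])
def plane(d,p,z):
    c,v=ray(d,p); return c+v*(z-c[2])/v[2]
def tri(d1,p1,d2,p2):
    P=[cam(d)[0]@np.c_[cam(d)[1],cam(d)[2]] for d in(d1,d2)]
    X=cv2.triangulatePoints(P[0],P[1],np.float64(p1),np.float64(p2)).ravel(); return X[:3]/X[3]
def proj(d,X):
    K,R,t=cam(d); return cv2.projectPoints(np.float64(X).reshape(-1,3),d["rvec"],d["tvec"],K,None)[0].reshape(-1,2)
E
python3 - <<'E'
import pickle,cv2,numpy as np
d=pickle.load(open("im0.pkl","rb"))
s=d["side"]["frame"][155:245,165:365]; t=d["top"]["frame"][115:275,235:395]
s=cv2.resize(s,None,fx=4,fy=4,interpolation=cv2.INTER_CUBIC); cv2.imwrite("pics/sc.png",s)
t=cv2.resize(t,(592,592),interpolation=cv2.INTER_CUBIC); cv2.imwrite("pics/tc.png",t)
E
```

```text
(no output)
```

View pics/sc.png

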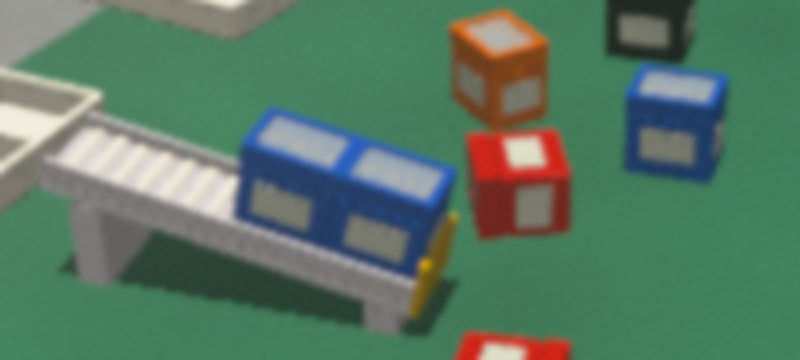

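View pics/tc.png

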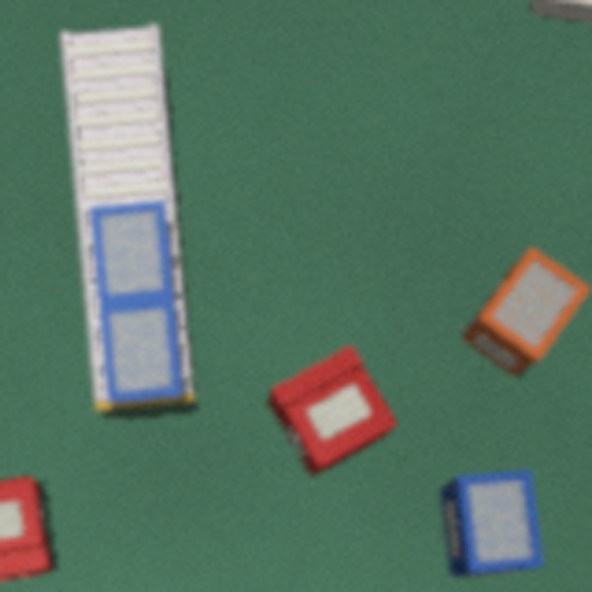

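The enlarged side view shows the block's lid corners at crop (241,150), (273,109), (455,172) and (425,213). In the top crop they are (92,208), (163,203), (182,396) and (111,403), and the new box's lid is about (461,481)–(541,566).

```bash
python3 - <<'E'
import pickle,numpy as np,cv2
from h import *
np.set_printoptions(precision=1,suppress=True)
d=pickle.load(open("im0.pkl","rb"));S,T=d["side"],d["top"]
sf=lambda p:(np.array(p)+.5)/4-.5+[165,155]
tf=lambda p:(np.array(p)+.5)/3.7-.5+[235,115]
# hiL,hiR,loR,loL
A=np.array([tri(S,sf(a),T,tf(b)) for a,b in zip([(241,150),(273,109),(455,172),(425,213)],[(92,208),(163,203),(182,396),(111,403)])])
print("block lid",A); e=(A[0]+A[1]-A[2]-A[3])/2; print(e,np.linalg.norm(e),np.degrees(np.arctan2(e[2],np.hypot(*e[:2]))),"yaw",np.arctan2(e[1],e[0]), A.mean(0))
print("width",A[0]-A[1],A[3]-A[2])
for nm,a,b in [("stop L",(427,262),(101,408)),("hi R end",(97,113),(157,27)),("hiL end",(50,155),(63,34)),("lo railL",(410,280),(98,402))]:
    print(nm,tri(S,sf(a),T,tf(b)))
N=np.array([plane(T,tf(p),60) for p in[(461,481),(531,473),(541,566),(468,573)]]);print("new",N,N.mean(0))
e=(N[0]+N[1]-N[2]-N[3])/2;print(np.linalg.norm(e),"yaw",np.arctan2(e[1],e[0]))
B=np.array([tri(S,sf(a),T,tf(b)) for a,b in zip([(640,65),(728,75),(717,112),(628,98)],[(461,481),(531,473),(541,566),(468,573)])]) if 0 else np.array([plane(S,sf(p),60) for p in [(640,65),(728,75),(717,112),(628,98)]])
print("new side",B,B.mean(0))
# tray & roller lanes
f=T["frame"]; m=(f.min(2)>170).astype(np.uint8); sub=np.zeros_like(m); sub[165:245,90:170]=m[165:245,90:170]
ys,xs=np.nonzero(sub); r=cv2.minAreaRect(np.float32(np.c_[xs,ys])); print("tray px",r); P=np.array([plane(T,p,16) for p in cv2.boxPoints(r)]);print(P,P.mean(0))
E
```

```text
block lid [[563.6  35.6 109. ]
 [569.6  -7.7 113.7]
 [457.3 -30.9  87.5]
 [451.1  13.1  84.6]]
[112.4  22.9  25.3] 117.4850272982869 12.426644428068196 yaw 0.20053780779678881 [510.4   2.5  98.7]
width [-6.1 43.3 -4.7] [-6.2 44.  -2.9]
stop L [449.5  19.1  55.3]
hi R end [694.9   8.2  88. ]
hiL end [682.8  68.1  91.4]
lo railL [457.5  23.   42.4]
new [[ 426.2 -210.5   60. ]
 [ 435.8 -253.9   60. ]
 [ 378.6 -262.9   60. ]
 [ 369.6 -218.2   60. ]] [ 402.5 -236.4   60. ]
57.533385978009846 yaw 0.14601522296308664
new side [[ 438.2 -253.9   60. ]
 [ 379.5 -267.2   60. ]
 [ 366.3 -216.    60. ]
 [ 425.7 -207.4   60. ]] [ 402.4 -236.1   60. ]
tray px ((130.494384765625, 204.44741821289062), (49.82522964477539, 56.532066345214844), 83.92753601074219)
[[520.8 438.1  16. ]
 [551.  300.4  16. ]
 [427.3 266.4  16. ]
 [398.3 400.6  16. ]] [474.3 351.4  16. ]
```

```bash
cat >> h.py <<'E'
from scipy.spatial.transform import Rotation as Ro
def go(o,X,yaw=None):
    R=Ro.from_rotvec(o["orientation"]).as_matrix(); y0=np.arctan2(R[1,0],R[0,0])
    print("t",o["t"],"pos",o["ee_pos"].round(1),"yaw",round(y0,3),"w",round(o["width"],1),"gf",round(o["grasp_force"],1),"ft",o["ft_force"].round(1),"q",o["qpos"].round(2))
    if yaw is not None:
        print("turn",round(y0-yaw,3)); R=Ro.from_euler("ZX",[yaw,np.pi]).as_matrix()
    print("delta in (new) tool frame mm",(R.T@(np.array(X)-o["ee_pos"])).round(1))
E
python3 - <<'E'
import pickle,numpy as np
from h import *
from workcell import ctrl
np.set_printoptions(precision=1,suppress=True)
go(ctrl.get_obs(),[486.5,-2,140],.197)
d=pickle.load(open("im0.pkl","rb"))
print(plane(d["top"],(132,205),10),plane(d["side"],(174,322),10))
for p in[(104,182),(157,178),(160,231),(106,233)]:print(plane(d["top"],p,16))
for p in[(165,294),(218,302),(186,350),(129,341)]:print(plane(d["side"],p,16))
E
```

```text
t 0.1 pos [ 244.8 -574.5  241. ] yaw 0.403 w 88.0 gf 0.0 ft [ 0.2  0.1 -0.3] q [-1.2  0.4  1.6 -0.   1.1 -0. ]
turn 0.206
delta in (new) tool frame mm [ 349.1 -514.2  101. ]
[473.6 349.7  10. ] [474.2 349.6  10. ]
[523.6 427.8  16. ]
[547.9 297.2  16. ]
[415.2 267.5  16. ]
[396.6 397.8  16. ]
[535.9 301.2  16. ]
[427.7 270.6  16. ]
[407.  397.5  16. ]
[511.  429.1  16. ]
```

Emit:
arm_command --series '[{"linear": [0, 0, 0], "turn": 0.103}, {"linear": [0, 0, 0], "turn": 0.103}, {"linear": [0.024, -0.036, 0], "turn": 0}, {"linear": [0.024, -0.036, 0], "turn": 0}, {"linear": [0.024, -0.036, 0], "turn": 0}, {"linear": [0.024, -0.036, 0], "turn": 0}, {"linear": [0.024, -0.036, 0], "turn": 0}, {"linear": [0.024, -0.036, 0], "turn": 0}, {"linear": [0.024, -0.036, 0], "turn": 0}, {"linear": [0.024, -0.036, 0], "turn": 0}]' --jaw 1

```text
t: 1.1
ee_pos: [377.1, -253.2, 241.6]
orientation: [-3.126, -0.308, 0.0]
ft_force: [0.7, 0.0, -0.2]
width: 88.2
grasp_force: 0.0
```

Emit:
arm_command --series '[{"linear": [0.024, -0.036, 0], "turn": 0}, {"linear": [0.024, -0.036, 0], "turn": 0}, {"linear": [0.024, -0.036, 0], "turn": 0}, {"linear": [0.024, -0.036, 0], "turn": 0}, {"linear": [0.024, -0.036, 0.02], "turn": 0}, {"linear": [0.024, -0.036, 0.02], "turn": 0}, {"linear": [0.013, -0.01, 0.02], "turn": 0}, {"linear": [0, 0, 0], "turn": 0}, {"linear": [0, 0, 0], "turn": 0}]'

```text
t: 2.0
ee_pos: [486.2, -2.7, 181.4]
orientation: [-3.126, -0.31, 0.003]
ft_force: [-0.0, 0.6, -0.2]
width: 87.8
grasp_force: 0.0
```

```bash
python3 - <<'E'
from h import *
from workcell import ctrl
go(ctrl.get_obs(),[486.5,-2,70],.197)
E
```

```text
t 2.0 pos [486.2  -2.7 181.4] yaw 0.198 w 87.8 gf 0.0 ft [-0.   0.6 -0.2] q [-0.03  0.31  1.98 -0.    0.86  1.34]
turn 0.001
delta in (new) tool frame mm [  0.4  -0.6 111.4]
```

Emit:
arm_command --series '[{"linear": [0, 0, 0.02], "turn": 0}, {"linear": [0, 0, 0.02], "turn": 0}, {"linear": [0, 0, 0.02], "turn": 0}, {"linear": [0, 0, 0.02], "turn": 0}, {"linear": [0, 0, 0.016], "turn": 0}, {"linear": [0, 0, 0.015], "turn": 0}, {"linear": [0, 0, 0], "turn": 0}, {"linear": [0, 0, 0], "turn": 0}]'

```text
t: 2.8
ee_pos: [486.9, -3.6, 71.6]
orientation: [3.126, 0.306, 0.001]
ft_force: [0.4, -0.2, 0.6]
width: 87.8
grasp_force: 0.0
```

Emit:
arm_command --series '[{"linear": [0, 0, 0], "turn": 0}, {"linear": [0, 0, 0], "turn": 0}, {"linear": [0, 0, 0], "turn": 0}, {"linear": [0, 0, 0], "turn": 0}, {"linear": [0, 0, 0], "turn": 0}, {"linear": [0, 0, 0], "turn": 0}, {"linear": [0, 0, 0], "turn": 0}, {"linear": [0, 0, 0], "turn": 0}]' --jaw -1

```text
t: 3.6
ee_pos: [486.8, -2.6, 70.8]
orientation: [-3.126, -0.309, -0.0]
ft_force: [-0.9, 0.8, 3.2]
width: 45.8
grasp_force: 30.0
```

Emit:
arm_command --series '[{"linear": [-0.001, 0, -0.005], "turn": 0}, {"linear": [-0.003, 0, -0.014], "turn": 0}, {"linear": [-0.0042, 0, -0.02], "turn": 0}, {"linear": [-0.0042, 0, -0.02], "turn": 0}, {"linear": [-0.0042, 0, -0.02], "turn": 0}, {"linear": [-0.0042, 0, -0.02], "turn": 0}, {"linear": [0, 0, -0.02], "turn": 0}, {"linear": [0, 0, 0], "turn": 0}]'

```text
t: 4.4
ee_pos: [467.5, -6.8, 191.7]
orientation: [3.126, 0.308, 0.006]
ft_force: [0.2, -0.6, -2.0]
width: 46.0
grasp_force: 30.0
```

```bash
python3 - <<'E'
from h import *
from workcell import ctrl
go(ctrl.get_obs(),[474,350,100],.45)
s=ctrl.get_image("side")["frame"][100:350,100:400]; cv2.imwrite("pics/s1.png",cv2.resize(s,None,fx=2,fy=2))
E
```

```text
t 4.4 pos [467.5  -6.8 191.7] yaw 0.197 w 46.0 gf 30.0 ft [ 0.2 -0.6 -2. ] q [-0.04  0.26  2.01 -0.    0.86  1.33]
turn -0.253
delta in (new) tool frame mm [ 161.1 -318.4   91.7]
```

View pics/s1.png

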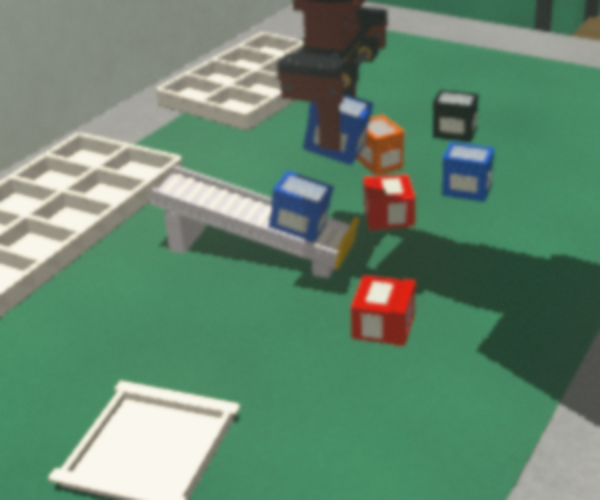

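The old box is held tilted in the gripper. The second box, at crop (300,205), has started to slide toward the stop.

Emit:
arm_command --series '[{"linear": [0.0076, -0.0349, 0], "turn": 0}, {"linear": [0.0076, -0.0349, 0], "turn": 0}, {"linear": [0.0076, -0.0349, 0], "turn": 0}, {"linear": [0.0076, -0.0349, 0], "turn": 0}, {"linear": [0.0076, -0.0349, 0], "turn": 0}, {"linear": [0.0076, -0.0349, 0], "turn": 0}, {"linear": [0.0076, -0.0349, 0], "turn": 0}, {"linear": [0.0076, -0.0349, 0], "turn": 0}, {"linear": [0.0076, -0.0349, 0], "turn": 0}, {"linear": [0.0076, -0.0349, 0], "turn": 0}]'

```text
t: 5.45
ee_pos: [471.7, 351.4, 187.7]
orientation: [3.125, 0.309, -0.004]
ft_force: [0.4, -0.4, -2.8]
width: 46.3
grasp_force: 30.0
```

Emit:
arm_command --series '[{"linear": [0, 0, 0.03], "turn": 0}, {"linear": [0, 0, 0.03], "turn": 0}, {"linear": [0, 0, 0.03], "turn": 0}, {"linear": [0, 0, 0.03], "turn": 0}, {"linear": [0, 0, 0.01], "turn": 0}, {"linear": [0, 0, 0], "turn": 0}, {"linear": [0, 0, 0], "turn": 0}]'

```text
t: 6.15
ee_pos: [473.0, 350.6, 59.9]
orientation: [-3.126, -0.309, -0.0]
ft_force: [1.0, -0.2, -2.2]
width: 46.0
grasp_force: 30.0
```

```bash
python3 - <<'E'
from h import *
from workcell import ctrl
go(ctrl.get_obs(),[474,350,46])
s=ctrl.get_image("side")["frame"][160:380,80:320]; cv2.imwrite("pics/s2.png",cv2.resize(s,None,fx=2.5,fy=2.5))
E
```

```text
t 6.15 pos [473.  350.6  59.9] yaw 0.197 w 46.0 gf 30.0 ft [ 1.  -0.2 -2.2] q [ 0.62  0.63  1.8  -0.    0.71  1.99]
delta in (new) tool frame mm [ 0.9  0.8 13.9]
```

View pics/s2.png

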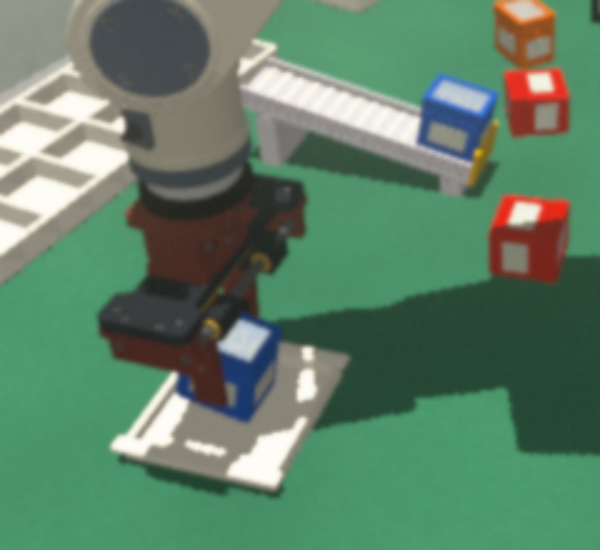

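The second box now rests against the yellow stop at crop (457,115). The held box hangs over the tray pocket. I'll lower it gently to contact.

Emit:
arm_command --series '[{"linear": [0, 0, 0.007], "turn": 0}, {"linear": [0, 0, 0.003], "turn": 0}, {"linear": [0, 0, 0.002], "turn": 0}, {"linear": [0, 0, 0.001], "turn": 0}, {"linear": [0, 0, 0], "turn": 0}]'

```text
t: 6.7
ee_pos: [472.7, 350.4, 46.7]
orientation: [3.126, 0.309, 0.0]
ft_force: [-0.8, -0.2, -1.8]
width: 46.3
grasp_force: 30.0
```

Emit:
arm_command --series '[{"linear": [0, 0, 0.0015], "turn": 0}, {"linear": [0, 0, 0.001], "turn": 0}, {"linear": [0, 0, 0.001], "turn": 0}, {"linear": [0, 0, 0], "turn": 0}]'

```text
t: 7.1
ee_pos: [473.6, 350.7, 45.0]
orientation: [-3.126, -0.309, -0.003]
ft_force: [-1.2, -3.1, 13.3]
width: 45.9
grasp_force: 30.0
```

Emit:
arm_command --series '[{"linear": [0, 0, 0.001], "turn": 0}, {"linear": [0, 0, 0.001], "turn": 0}, {"linear": [0, 0, 0.001], "turn": 0}, {"linear": [0, 0, 0], "turn": 0}]'

```text
t: 7.5
ee_pos: [475.7, 351.2, 43.2]
orientation: [-3.125, -0.31, -0.009]
ft_force: [3.6, -6.0, 19.7]
width: 45.7
grasp_force: 30.0
```

Emit:
arm_command --series '[{"linear": [0, 0, 0.001], "turn": 0}, {"linear": [0, 0, 0.001], "turn": 0}, {"linear": [0, 0, 0], "turn": 0}]'

```text
t: 7.8
ee_pos: [476.8, 351.4, 41.8]
orientation: [-3.124, -0.31, -0.013]
ft_force: [6.3, -6.3, 21.8]
width: 45.7
grasp_force: 30.0
```

Emit:
arm_command --series '[{"linear": [0, 0, 0], "turn": 0}, {"linear": [0, 0, 0], "turn": 0}, {"linear": [0, 0, 0], "turn": 0}, {"linear": [0, 0, 0], "turn": 0}, {"linear": [0, 0, 0], "turn": 0}]' --jaw 0.5

```text
t: 8.3
ee_pos: [472.4, 350.4, 37.9]
orientation: [3.126, 0.309, -0.001]
ft_force: [0.3, 0.7, -0.1]
width: 65.8
grasp_force: 0.0
```

Emit:
arm_command --series '[{"linear": [0, 0, -0.01], "turn": 0}, {"linear": [0, 0, -0.02], "turn": 0}, {"linear": [0, 0, -0.03], "turn": 0}, {"linear": [0, 0, -0.04], "turn": 0}, {"linear": [0, 0, -0.04], "turn": 0}, {"linear": [0, 0, -0.03], "turn": 0}, {"linear": [0, 0, 0], "turn": 0}]'

```text
t: 9.0
ee_pos: [474.8, 352.1, 213.6]
orientation: [-3.122, -0.308, -0.012]
ft_force: [0.1, 0.5, -0.0]
width: 66.1
grasp_force: 0.0
```

```bash
python3 - <<'E'
from h import *
from workcell import ctrl
go(ctrl.get_obs(),[402.5,-236.3,160],.146)
E
```

```text
t 9.0 pos [474.8 352.1 213.6] yaw 0.197 w 66.1 gf 0.0 ft [ 0.1  0.5 -0. ] q [0.62 0.4  1.73 0.   0.99 1.99]
turn 0.051
delta in (new) tool frame mm [-157.2  571.6   53.6]
```

Emit:
arm_command --series '[{"linear": [-0.0116, 0.0352, 0], "turn": 0}, {"linear": [-0.0116, 0.0352, 0], "turn": 0}, {"linear": [-0.0116, 0.0352, 0], "turn": 0}, {"linear": [-0.0116, 0.0352, 0], "turn": 0}, {"linear": [-0.0116, 0.0352, 0], "turn": 0}, {"linear": [-0.0116, 0.0352, 0], "turn": 0}, {"linear": [-0.0116, 0.0352, 0], "turn": 0}, {"linear": [-0.0116, 0.0352, 0], "turn": 0}]' --jaw 0.8

```text
t: 9.8
ee_pos: [435.8, 54.7, 207.8]
orientation: [3.126, 0.309, -0.001]
ft_force: [0.6, -1.0, 0.1]
width: 79.0
grasp_force: 0.0
```

Emit:
arm_command --series '[{"linear": [-0.0116, 0.0352, 0], "turn": 0}, {"linear": [-0.0116, 0.0352, 0], "turn": 0}, {"linear": [-0.0116, 0.0352, 0], "turn": 0}, {"linear": [-0.0116, 0.0352, 0], "turn": 0}, {"linear": [-0.0116, 0.0352, 0], "turn": 0}, {"linear": [-0.0116, 0.0352, 0], "turn": 0}, {"linear": [-0.0116, 0.0352, 0], "turn": 0}, {"linear": [-0.0116, 0.0352, 0], "turn": 0}, {"linear": [0, 0, 0], "turn": 0}, {"linear": [0, 0, 0], "turn": 0}]'

```text
t: 10.8
ee_pos: [400.0, -238.3, 207.6]
orientation: [-3.126, -0.305, 0.002]
ft_force: [-0.3, 0.2, -0.4]
width: 78.8
grasp_force: 0.0
```

```bash
python3 - <<'E'
from h import *
from workcell import ctrl
np.set_printoptions(precision=2,suppress=True)
go(ctrl.get_obs(),[402.5,-236.3,38],.19)
s=ctrl.get_image("side");t=ctrl.get_image("top")
a=cv2.resize(s["frame"][130:370,110:390],None,fx=2,fy=2)
cv2.imwrite("pics/s3.png",a)
# new box lid: blue+lid region in side; rect of blue mask from side view
hsv=cv2.cvtColor(s["frame"],cv2.COLOR_BGR2HSV); m=cv2.inRange(hsv,(105,120,50),(125,255,255))
for c in cv2.findContours(m,cv2.RETR_EXTERNAL,cv2.CHAIN_APPROX_SIMPLE)[0]:
    if cv2.contourArea(c)>100: print(cv2.boundingRect(c),cv2.contourArea(c))
E
```

```text
t 10.8 pos [ 400.  -238.3  207.6] yaw 0.195 w 78.8 gf 0.0 ft [-0.3  0.2 -0.4] q [-0.56  0.24  2.    0.    0.9   0.81]
turn 0.005
delta in (new) tool frame mm [  2.8  -1.5 169.6]
(147, 290, 40, 44) 1186.0
(248, 190, 31, 34) 461.0
(321, 175, 26, 25) 382.0
```

View pics/s3.png

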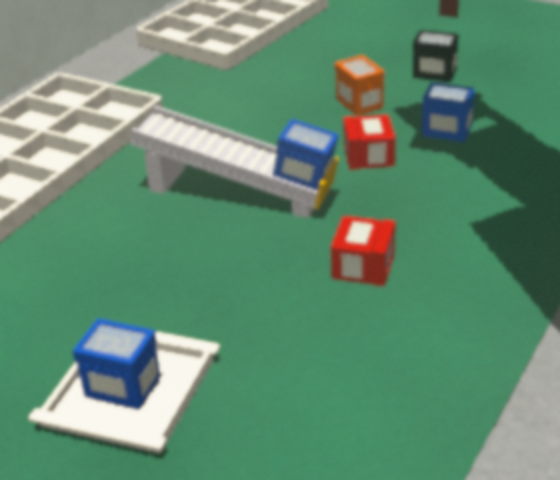

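The old box stands flat in the tray at crop (118,362). The remaining box sits at the stop at (306,152), and the new box is undisturbed at (447,112). I'll descend on it.

Emit:
arm_command --series '[{"linear": [0.0028, -0.0015, 0.03], "turn": 0}, {"linear": [0, 0, 0.03], "turn": 0}, {"linear": [0, 0, 0.03], "turn": 0}, {"linear": [0, 0, 0.03], "turn": 0}, {"linear": [0, 0, 0.03], "turn": 0}, {"linear": [0, 0, 0.015], "turn": 0}, {"linear": [0, 0, 0.003], "turn": 0}, {"linear": [0, 0, 0], "turn": 0}, {"linear": [0, 0, 0], "turn": 0}]'

```text
t: 11.8
ee_pos: [403.8, -236.0, 41.0]
orientation: [3.126, 0.31, 0.002]
ft_force: [-0.0, 0.3, -0.2]
width: 78.9
grasp_force: 0.0
```

Emit:
arm_command --series '[{"linear": [0, 0, 0], "turn": 0}, {"linear": [0, 0, 0], "turn": 0}, {"linear": [0, 0, 0], "turn": 0}, {"linear": [0, 0, 0], "turn": 0}, {"linear": [0, 0, 0], "turn": 0}, {"linear": [0, 0, 0], "turn": 0}, {"linear": [0, 0, 0], "turn": 0}]' --jaw -1

```text
t: 12.5
ee_pos: [403.3, -236.3, 40.4]
orientation: [3.126, 0.309, 0.0]
ft_force: [-1.2, -0.7, 6.6]
width: 46.1
grasp_force: 29.9
```

Emit:
arm_command --series '[{"linear": [0, 0, -0.01], "turn": 0}, {"linear": [0, 0, -0.03], "turn": 0}, {"linear": [0, 0, -0.04], "turn": 0}, {"linear": [0, 0, -0.04], "turn": 0}, {"linear": [0, 0, -0.04], "turn": 0}, {"linear": [0, 0, -0.03], "turn": 0}, {"linear": [0, 0, 0], "turn": 0}]'

```text
t: 13.2
ee_pos: [405.0, -237.2, 234.2]
orientation: [3.122, 0.308, 0.01]
ft_force: [0.5, -0.6, -3.8]
width: 45.5
grasp_force: 29.9
```

```bash
python3 - <<'E'
import pickle
from h import *
from workcell import ctrl
np.set_printoptions(precision=1,suppress=True)
d=pickle.load(open("im0.pkl","rb"));T=d["top"]
tf=lambda p:(np.array(p)+.5)/3.7-.5+[235,115]
a=plane(T,tf((110,30.5)),85);b=plane(T,tf((144,399)),37)
print(a,b,np.arctan2(a[1]-b[1],a[0]-b[0]),"y at x=605:",b[1]+(605-b[0])*(a[1]-b[1])/(a[0]-b[0]))
go(ctrl.get_obs(),[605.2,21.3,150],.197)
E
```

```text
[692.7  39.4  85. ] [461.5  -7.1  37. ] 0.19857033510159447 y at x=605: 21.779238449758427
t 13.2 pos [ 405.  -237.2  234.2] yaw 0.197 w 45.5 gf 29.9 ft [ 0.5 -0.6 -3.8] q [-0.6  0.2  2.   0.   1.   0.8]
turn -0.0
delta in (new) tool frame mm [ 246.9 -214.3   84.2]
```

Emit:
arm_command --series '[{"linear": [0.025, -0.0214, 0], "turn": 0}, {"linear": [0.025, -0.0214, 0], "turn": 0}, {"linear": [0.025, -0.0214, 0], "turn": 0}, {"linear": [0.025, -0.0214, 0], "turn": 0}, {"linear": [0.025, -0.0214, 0], "turn": 0}, {"linear": [0.025, -0.0214, 0], "turn": 0}, {"linear": [0.025, -0.0214, 0], "turn": 0}, {"linear": [0.025, -0.0214, 0], "turn": 0}, {"linear": [0.025, -0.0214, 0], "turn": 0}, {"linear": [0.022, -0.0214, 0], "turn": 0}]'

```text
t: 14.2
ee_pos: [603.3, 23.3, 228.1]
orientation: [-3.126, -0.309, 0.005]
ft_force: [0.6, 0.2, -2.8]
width: 45.7
grasp_force: 29.9
```

Emit:
arm_command --series '[{"linear": [0, 0, 0.02], "turn": 0}, {"linear": [0, 0, 0.02], "turn": 0}, {"linear": [0, 0, 0.02], "turn": 0}, {"linear": [0, 0, 0.02], "turn": 0}, {"linear": [0, 0, 0], "turn": 0}, {"linear": [0, 0, 0], "turn": 0}, {"linear": [0, 0, 0], "turn": 0}]'

```text
t: 14.9
ee_pos: [603.9, 22.0, 150.7]
orientation: [3.126, 0.308, 0.001]
ft_force: [-0.6, -0.5, -3.0]
width: 45.9
grasp_force: 29.9
```

```bash
python3 - <<'E'
from h import *
from workcell import ctrl
go(ctrl.get_obs(),[605.2,21.5,108],.197)
s=ctrl.get_image("side")["frame"][100:260,130:330]
cv2.imwrite("pics/s4.png",cv2.resize(s,None,fx=3.5,fy=3.5))
E
```

```text
t 14.9 pos [603.9  22.  150.7] yaw 0.197 w 45.9 gf 29.9 ft [-0.6 -0.5 -3. ] q [0.02 0.51 1.74 0.   0.9  1.39]
turn -0.0
delta in (new) tool frame mm [ 1.1  0.7 42.7]
```

View pics/s4.png

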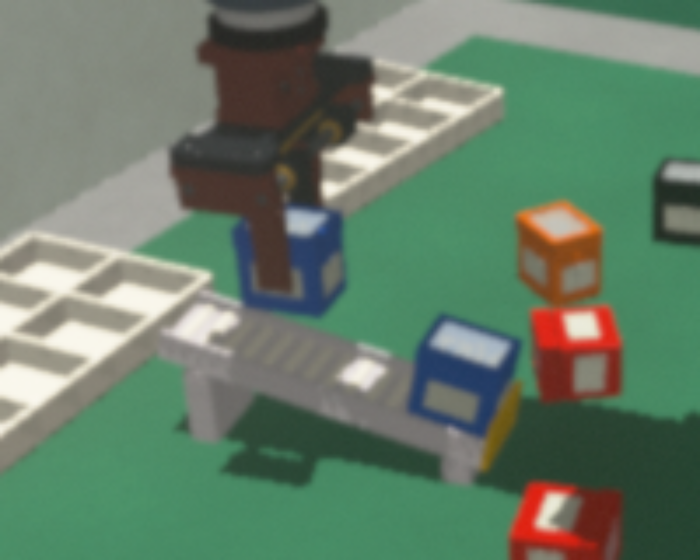

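The new box hangs level above the upper half of the lane at crop (290,260), well clear of the box at the stop at (465,370). I'll lower it.

Emit:
arm_command --series '[{"linear": [0.001, 0.0007, 0.015], "turn": 0}, {"linear": [0, 0, 0.015], "turn": 0}, {"linear": [0, 0, 0.01], "turn": 0}, {"linear": [0, 0, 0.003], "turn": 0}, {"linear": [0, 0, 0], "turn": 0}, {"linear": [0, 0, 0], "turn": 0}]'

```text
t: 15.55
ee_pos: [604.5, 21.5, 106.9]
orientation: [-3.126, -0.309, 0.001]
ft_force: [0.1, 0.9, -0.1]
width: 46.0
grasp_force: 30.0
```

Emit:
arm_command --series '[{"linear": [0, 0, 0.001], "turn": 0}, {"linear": [0, 0, 0.001], "turn": 0}, {"linear": [0, 0, 0.001], "turn": 0}, {"linear": [0, 0, 0.001], "turn": 0}, {"linear": [0, 0, 0], "turn": 0}]'

```text
t: 16.05
ee_pos: [604.7, 21.4, 105.6]
orientation: [3.126, 0.309, 0.0]
ft_force: [-11.6, -1.0, 24.9]
width: 46.2
grasp_force: 30.0
```

Emit:
arm_command --series '[{"linear": [0, 0, 0.001], "turn": 0}, {"linear": [0, 0, 0.001], "turn": 0}, {"linear": [0, 0, 0], "turn": 0}]'

```text
t: 16.35
ee_pos: [604.8, 21.4, 103.8]
orientation: [3.126, 0.309, 0.001]
ft_force: [-11.4, -1.3, 24.4]
width: 46.0
grasp_force: 30.0
```

Emit:
arm_command --series '[{"linear": [0, 0, 0.001], "turn": 0}, {"linear": [0, 0, 0.001], "turn": 0}, {"linear": [0, 0, 0], "turn": 0}]'

```text
t: 16.65
ee_pos: [604.8, 21.4, 101.8]
orientation: [3.126, 0.309, 0.001]
ft_force: [-10.4, -0.7, 24.8]
width: 45.9
grasp_force: 30.0
```

Emit:
arm_command --series '[{"linear": [0, 0, 0.001], "turn": 0}, {"linear": [0, 0, 0], "turn": 0}]'

```text
t: 16.85
ee_pos: [604.9, 21.4, 100.8]
orientation: [3.126, 0.309, 0.001]
ft_force: [-10.3, -0.9, 25.0]
width: 46.0
grasp_force: 30.0
```

Emit:
arm_command --series '[{"linear": [0, 0, 0], "turn": 0}, {"linear": [0, 0, 0], "turn": 0}, {"linear": [0, 0, 0], "turn": 0}, {"linear": [0, 0, 0], "turn": 0}, {"linear": [0, 0, 0], "turn": 0}, {"linear": [0, 0, 0], "turn": 0}, {"linear": [0, 0, 0], "turn": 0}, {"linear": [0, 0, 0], "turn": 0}]' --jaw 0.7

```text
t: 17.65
ee_pos: [604.7, 21.5, 98.1]
orientation: [-3.126, -0.309, 0.0]
ft_force: [0.5, -0.5, 0.3]
width: 74.6
grasp_force: 0.0
```

Emit:
arm_command --series '[{"linear": [0, 0, -0.02], "turn": 0}, {"linear": [0, 0, -0.03], "turn": 0}, {"linear": [0, 0, -0.03], "turn": 0}, {"linear": [0, 0, -0.03], "turn": 0}, {"linear": [0, 0, -0.03], "turn": 0}, {"linear": [0, 0, 0], "turn": 0}, {"linear": [0, 0, 0], "turn": 0}, {"linear": [0, 0, 0], "turn": 0}, {"linear": [0, 0, 0], "turn": 0}, {"linear": [0, 0, 0], "turn": 0}]'

```text
t: 18.65
ee_pos: [604.2, 21.5, 237.0]
orientation: [-3.126, -0.309, 0.003]
ft_force: [-0.2, -0.4, 0.8]
width: 74.8
grasp_force: 0.0
```

```bash
python3 - <<'E'
from h import *
from workcell import ctrl
print(ctrl.get_obs()["t"])
s=ctrl.get_image("side");cv2.imwrite("pics/s5.png",cv2.resize(s["frame"][140:370,110:350],None,fx=2.5,fy=2.5))
E
```

```text
18.65
```

View pics/s5.png

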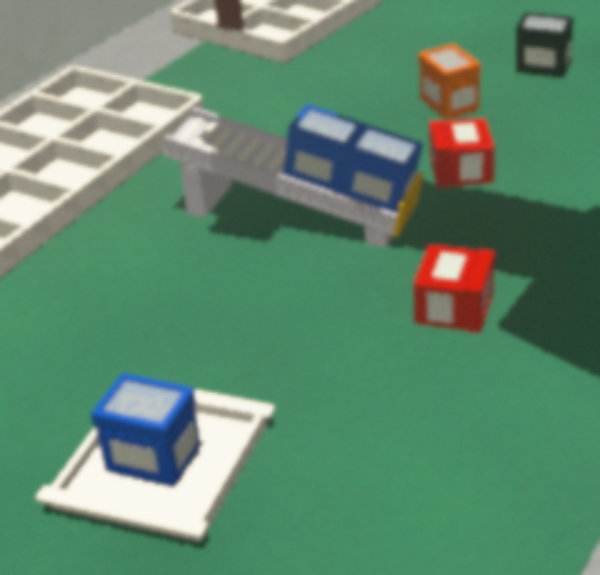

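The new box has run down and rests behind the other one: the pair is at crop (320,150) and (380,170). The old box stands flat in the tray at (147,430), and the gripper is clear. I'm handing in.

```bash
python3 -c "
from workcell import ctrl
print(ctrl.close_job())"
```

```text
the job is handed in; nothing more can be done
None
```

The job is handed in at about 19 s: the oldest box stands flat in the white tray, and the new box rests upright on the rollers behind the remaining one, as the last camera picture shows; the hand-in returned no verdict.

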